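# Put the upper tier on the buffet stand

## Task

Put the loose tray with the arch handle onto the serving stand as its upper tier: all four posts through its corner holes, then press it down until it sits fully home and level on the posts' shoulders with both spring clips snapped over its rim. The frame of posts sits a little off centre in the stand, so feel for the holes and do not force the tray while it is not lined up. Leave the other things on the table and the bowl in the stand where they are.

Things in the scene. Friction and masses are not known exactly. Their poses are not given: they have to be found in the camera images.
- tray: Loose aluminium tray, 190 (its x) x 260 (its y), about 0.3 to 0.5 kg, lying on the table to the left or right. Origin: centre of its underside, z up. Floor 6 thick; rim 4 thick all round, its top 14 above the underside. Four corner holes of 13 diameter at x = +-68, y = +-102. It looks the same turned half round, and may be fitted either way
- tray_handle (a point): Middle of the tray's arch handle, on the bar's axis, 70 above the tray's underside; axes as the tray's. Round bar, 12 diameter, along the tray's x, level from x = -66 to +66, its legs going down to the floor at x = +-78
- stand: Fixed stand: lower tier like the tray, 190 (its x) x 260 (its y), rim top at height 24. Origin: centre of its foot on the table, z up. In it stands a frame of four posts at x = +-68, y = +-102 from the frame's own centre: 18 diameter up to a shoulder at height 85, then 10 up to the tip at height 125, chamfer 1.5. The frame is square with the stand but off its centre, see stand_seat
- stand_seat (a point): Stand's centre at shoulder height, 85 above the table; axes as the stand's. The frame of posts has side play: its centre starts anywhere within +-5 of this point in x and in y (not measured: find it by sight or touch), and shifts only under about 12 N sideways. The tray's origin belongs at the frame's centre at this height, its x and y along the stand's or half round
- clip_a (a joint): Spring clip on the frame's +y end: steel strip 30 wide, top at height 119, with a nose 4 inside the tray's outer edge just above the rim of a seated tray, and a flared lead-in above. rad, 0 = at rest, grows when pushed outward, returns to 0 when it snaps over the rim. Hinge at height 28
- clip_b (a joint): The same clip at the -y end. A tray on the posts meets the flares with its underside about 28 above the shoulders and stays up by itself until pressed past the noses with about 5 to 12 N at each end (twice that in the middle). Pressing one end tilts the tray a little, which is allowed; the ends may be pressed by turns
- ramekin: Bystander: small white bowl, 72 diameter, 32 high, standing in the middle of the stand's lower tier. Origin: centre of its underside
- shaker: Bystander: glass shaker, 42 diameter, 75 high, standing between tray and stand. Origin: centre of its underside
- mug: Bystander: white mug, 80 diameter, 90 high, its handle pointing to the robot, behind the shaker. Origin: centre of its underside
- sauce: Bystander: bottle, 60 diameter, 170 high, at the left. Origin: centre of its underside
- loaf: Bystander: loaf, 280 long, 74 high, at the right. Origin: centre of its underside
- spatula: Bystander: spatula, 280 long, lying at the left. Origin: its middle

How it is judged:
By the outcome, as a careful person would: the job done as asked, in the order asked, and still so for the second after the job is handed in, with the robot touching nothing.
It also fails if it takes over 72 s, if anything falls off the work surface, if the arm or the gripper's body presses on something with over 40 N, if the wrist force passes 120 N, or if a joint passes its speed limit or range.

## Robot

A 7-joint arm with a two-finger parallel gripper is mounted at the origin on the work surface. World frame = base frame: x ahead of the robot, y to its left, z up, the work surface at z = 0. Lengths are in m, angles in rad, forces in N, time in s.
With the tool pointing down it reaches from about 0.4 to 0.9 m from the base axis. Payload 5.5 kg.
Tool frame: the origin (TCP) lies at the very end of the fingers, on their centre line; the grasp point (between the pads) lies 19 mm behind it; z points along the fingers, y is the line along which they close (so a half turn about z gives the same grasp; the last joint's range is limited). The gripper opens to 92 mm and grips with 3 to 60 N. Pads are 19 mm wide; open, the fingers measure 130 mm over their backs; the gripper's body (75 mm by 190 mm) begins 47 mm behind the grasp point.
Start: joints at [1.521, 0.501, -0.427, 1.55, 0.221, 1.138, -0.21], TCP at [0.2, -0.618, 0.195] pointing down, gripper open.
Joint ranges: [-2.88, 2.88], [-0.31, 2.03], [-1.54, 1.56], [0.2, 2.42], [-1.41, 4.55], [0.19, 2.02], [-2.57, 2.57]. Speed limits (rad/s): [2.57, 2.57, 3.14, 3.14, 3.14, 3.14, 3.14].

## Interface

Orientations are given as a unit quaternion [w, x, y, z].
In Python, from bench import r, capture, camera_info, models gives the robot as it stands. The module is installed in compiled form; this text tells all that it offers.
- The arm moves only by the tool arm_command, never from a script. Its argument "rows" is a list that holds one entry, the list of rows, each a list of 6 numbers: the shift along the world's x, y, z in mm, then the turn, a rotation vector about the world's x, y, z in rad. A call has 1 to 8 rows; each row shifts and turns the commanded pose from where the row before left it; what a row does not reach is not made up. A row lasts 1/12 s, in which the tool goes at most 41.7 mm and 7.16 degrees, less where a joint would pass 70% of its speed; a pose out of reach is approached as far as the arm can. A call is refused whole if a number of a shift passes 41.7 or a number of a turn 0.125, either way. A call with a gripper value outside its range is refused whole. "grip" is the opening, from 0 (shut) to 1 (fully open), set as the call begins (left out, the last holds). The fingers move at their own pace and stop on an object; "newtons" is the grip in N (left out, the last holds). Time passes only in rows, so rows that do not move let the fingers close. It gives the time, the measured TCP pose, the force, the opening and the grip force at its end, in the units of the state.
- r.sense(): the state, without advancing time (a new reading comes with each control period).
- capture(name): name is "scene" or "top"; returns the picture (384x512x3 uint8, red, green, blue); there is no depth.
- camera_info(name): a dict with "vertical_fov" (degrees; the focal length in pixels is half the picture's height over the tangent of half this angle, whatever the lens; pixels are square), "cx", "cy" (the principal point, pixels), "dist" ([k1, k2, p1, p2, k3] as OpenCV has them; the pictures are not rectified), "R" (3x3) and "t" (3): a world point X has camera coordinates R X + t. Camera axes: x right, y down, z forward; pixel columns grow to the right and rows downward; lengths in m; the calibration is good to about 2 mm. A picture is of the moment at which its call begins. camera_info takes no time and is no camera call.
- r.close_job(): hands the job in; it is judged then, once.
Trained networks look in the newest picture that a camera, given by its name, has taken for a name from the list of things; names that differ only in an ending like _2 or _b are one class to them, and where a whole thing is asked for, a point or a joint stands for the part that bears it (a point fixed in the world has none). Each returns a list of dicts, best first, with "score" (0 to 1); they miss things now and then, are a little off and sometimes report something else, mostly with a low value. They report only what shows in the picture. A call takes as long as a camera call.
- models.outline_of(thing, camera): "mask" (384x512 bool, what is visible of it).
- models.tip_of(thing, camera): "at" ([x, y, z] in m, in the coordinates of the camera as it stood for that picture, good to about 4 mm: a listed point, or the origin of a listed thing).
The state is a dict: "clock": time; "joint_positions": joint angles; "qvel": joint speeds; "effort": joint torques, N m; "position": TCP position; "ee_rot": TCP orientation; "contact_force": force on the tool from outside, world axes, zero at the start; "moment": the same for the moment, N m; "grip_width": finger opening in m; "grasp_force": force on a finger pad.
Only numpy, scipy, OpenCV 4.12 (cv2) and the standard library are available. Lean on these libraries where they do the work, as an engineer would, in place of code of your own. Each camera call takes 0.05 s, during which the arm holds its last target. There are 200 camera calls.

## Working session

There is one attempt and no reset: what is moved stays moved. The work goes in short steps, Python scripts to look and compute and a tool call to move; the robot and the scene stay as the last step left them, time stands still between calls to the robot, and variables do not carry over. Pictures are saved under pics/ and viewed, at most 10 in all, crops included, and the job is handed in when it is done.

Besides the shell and the picture viewer there is one more tool, called after ">>>" as a command line: name --argument value ..., lists and objects as JSON in quotes. arm_command: Moves the arm, as the interface text tells. Its arguments: {"type":"object","properties":{"rows":{"type":"array","items":{"type":"array","items":{"type":"array","items":{"type":"number"}}}},"grip":{"type":"number"},"newtons":{"type":"number"}},"required":["rows"]}

```bash
mkdir -p pics; cat > h.py <<'E'
import numpy as np, cv2
from bench import r, capture, camera_info, models
def cam(n):
    c=camera_info(n); f=192/np.tan(np.radians(c["vertical_fov"])/2)
    K=np.array([[f,0,c["cx"]],[0,f,c["cy"]],[0,0,1.]])
    return K,np.array(c["dist"],float),np.array(c["R"]),np.array(c["t"])
def world(n,p):
    K,d,R,t=cam(n); return R.T@(np.array(p)-t)
def proj(n,X):
    K,d,R,t=cam(n); return cv2.projectPoints(np.array(X,float).reshape(-1,3),cv2.Rodrigues(R)[0],t,K,d)[0][:,0]
def onplane(n,uv,z):
    K,d,R,t=cam(n); q=cv2.undistortPoints(np.array(uv,float).reshape(-1,1,2),K,d)[:,0]
    v=np.c_[q,np.ones(len(q))]@R; c=-R.T@t
    return c+v*((z-c[2])/v[:,2])[:,None]
E
python3 - <<'E'
from h import *
for n in("scene","top"):
    im=capture(n); cv2.imwrite(f"pics/{n}0.png",cv2.resize(im[:,:,::-1],(768,576),interpolation=cv2.INTER_CUBIC)); cv2.imwrite(f"pics/{n}0raw.png",im[:,:,::-1])
    K,d,R,t=cam(n);print(n,"campos",np.round(-R.T@t,3),"f",K[0,0],d)
    for th in("tray","tray_handle","stand","stand_seat","shaker","mug","sauce","loaf","ramekin"):
        o=models.tip_of(th,n)
        print(th,[(np.round(world(n,x["at"]),4).tolist(),round(x["score"],2)) for x in o[:2]])
    for th in("tray","stand"):
        o=models.outline_of(th,n)
        if o:
            np.save(f"m_{n}_{th}.npy",o[0]["mask"]); q=np.argwhere(o[0]["mask"]);print(th,o[0]["score"],q.min(0),q.max(0),len(q))
s=r.sense();print(s["clock"],s["position"],s["ee_rot"])
E
```

```text
scene campos [ 1.551 -0.049  0.889] f 383.6070558519564 [-0.10924062  0.          0.          0.          0.        ]
tray [([0.4933, 0.2518, -0.0003], 0.61)]
tray_handle [([0.4967, 0.2509, 0.0719], 0.83)]
stand [([0.5406, -0.2416, 0.0049], 0.78), ([0.5418, -0.2266, 0.0204], 0.2)]
stand_seat [([0.5465, -0.247, 0.0865], 0.82)]
shaker [([0.5187, -0.0054, 0.0015], 0.66)]
mug [([0.6775, -0.0009, 0.0035], 0.78)]
sauce [([0.5689, 0.4816, -0.0049], 0.88)]
loaf [([0.5261, -0.5637, 0.0011], 0.75)]
ramekin [([0.5397, -0.2286, 0.0194], 0.67), ([0.5243, -0.5627, 0.0013], 0.52)]
tray 0.76 [163 281] [207 359] 2501
stand 0.59 [162 134] [229 220] 3058
top campos [0.438 0.026 1.346] f 383.1303584398649 [-0.05530816  0.          0.          0.          0.        ]
tray [([0.5005, 0.2522, -0.004], 0.61)]
tray_handle [([0.4997, 0.2512, 0.0694], 0.74), ([0.542, -0.2247, 0.0111], 0.66)]
stand [([0.5479, -0.2453, 0.0014], 0.65), ([0.5398, -0.2247, 0.0126], 0.25)]
stand_seat [([0.553, -0.2404, 0.0857], 0.9)]
shaker [([0.5252, -0.0059, 0.0041], 0.56), ([0.4995, 0.2502, 0.0697], 0.19)]
mug [([0.6845, 0.0002, 0.0017], 0.84)]
sauce [([0.5711, 0.4812, -0.0025], 0.62)]
loaf [([0.5251, -0.5605, 0.0015], 0.63)]
ramekin [([0.5405, -0.226, 0.0145], 0.63)]
tray 0.69 [192 147] [249 225] 4172
stand 0.64 [178 289] [240 376] 3870
1.2 [ 0.20004686 -0.61845201  0.1945327 ] [2.33658650e-05 9.87791202e-01 1.55783633e-01 1.35738247e-05]
```

View pics/top0.png

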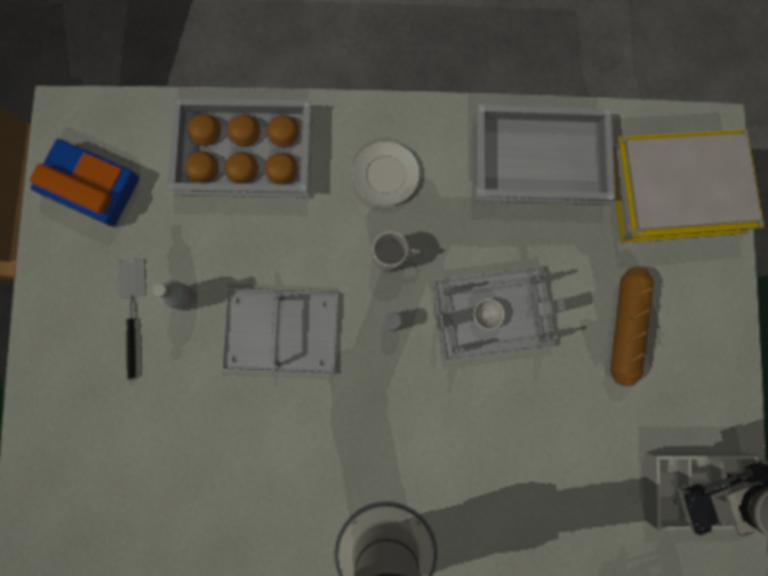

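View pics/scene0.png

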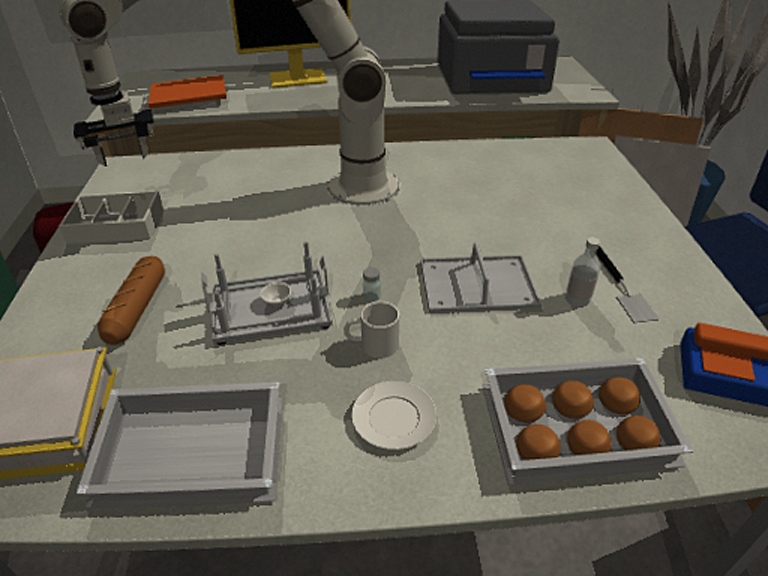

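The top view shows the tray at about (282,330) and the stand at (495,312), turned a few degrees with the bowl at (490,313). The shaker (393,321) and the mug (390,250) stand between them. The scene view agrees, with the arm parked at the right. Next I'll refine the yaw and the frame position by fitting edges.

```bash
cat > fit.py <<'E'
from h import *
from scipy.optimize import differential_evolution
G={}
def load(suffix="0raw"):
    for n in("scene","top"):
        g=cv2.GaussianBlur(cv2.cvtColor(cv2.imread(f"pics/{n}{suffix}.png"),cv2.COLOR_BGR2GRAY).astype(np.float32),(0,0),.7)
        G[n]=(cv2.Sobel(g,5,1,0)/8,cv2.Sobel(g,5,0,1)/8)
def T(p,P): # local -> world
    x,y,a=p; c,s=np.cos(a),np.sin(a); P=np.asarray(P,float)
    return np.c_[x+c*P[:,0]-s*P[:,1],y+s*P[:,0]+c*P[:,1],P[:,2]]
def seg(a,b,k=30): return np.linspace(a,b,k)
def rect(hx,hy,z):
    c=[(hx,hy,z),(-hx,hy,z),(-hx,-hy,z),(hx,-hy,z)]
    return [seg(c[i],c[(i+1)%4],40) for i in range(4)]
def score(p,segs,cams=("top","scene")):
    tot=0
    for n in cams:
        gx,gy=G[n]
        for S in segs:
            uv=proj(n,T(p,S)); d=uv[-1]-uv[0]; d/=np.linalg.norm(d)
            m=uv.astype(np.float32)
            v=cv2.remap(gx,m[:,:1],m[:,1:],1)*-d[1]+cv2.remap(gy,m[:,:1],m[:,1:],1)*d[0]
            tot+=np.minimum(np.abs(v),15).mean()
    return tot
def fit(segs,c,w,cams=("top","scene")):
    b=[(c[i]-w[i],c[i]+w[i]) for i in range(3)]
    q=differential_evolution(lambda p:-score(p,segs,cams),b,seed=1,maxiter=60,popsize=12,tol=1e-6); return q.x,-q.fun
E
python3 - <<'E'
from fit import *
load()
for n in("top","scene"):
    m=np.load(f"m_{n}_tray.npy").astype(np.uint8); c=max(cv2.findContours(m,0,1)[0],key=len)[:,0]
    print(n,"tray minrect",cv2.minAreaRect((onplane(n,c,.014)[:,:2]*1000).astype(np.float32)))
tray=rect(.095,.130,.014)
bar=lambda: [seg((-.066,s*.006,.07),(.066,s*.006,.07)) for s in(1,-1)]
st=rect(.095,.130,.024)
for cams in(("top",),("scene",),("top","scene")):
    print(cams,"tray",fit(tray,(.498,.2515,0),(.015,.015,.2),cams),"stand",fit(st,(.547,-.243,.08),(.02,.02,.15),cams))
def post(n,p,f):  # silhouettes of posts: offsets perpendicular to view dir, approximated
    K,d,R,t=cam(n); C=-R.T@t; out=[]
    for sx in(1,-1):
        for sy in(1,-1):
            base=T(p,[[f[0]+sx*.068,f[1]+sy*.102,0]])[0]
            v=base-C; pr=np.array([-v[1],v[0]])/np.hypot(v[0],v[1])
            for rr,z0,z1 in((.009,.03,.083),(.005,.087,.124)):
                for s in(1,-1):
                    q=base.copy();q[:2]+=s*rr*pr
                    out.append(seg([q[0],q[1],z0],[q[0],q[1],z1],25))
    return out
p,_=fit(st,(.547,-.243,.08),(.02,.02,.15))
from scipy.optimize import brute
for cams in(("top",),("scene",),("top","scene")):
    best=[]
    for fx in np.arange(-.009,.0091,.001):
        for fy in np.arange(-.009,.0091,.001):
            best.append((sum(score((0,0,0),post(n,p,(fx,fy)),(n,)) for n in cams),round(fx*1e3),round(fy*1e3)))
    best.sort(reverse=True);print(cams,best[:6])
def cropview(n,c,r_,name,P):
    im=cv2.imread(f"pics/{n}0raw.png");x,y=map(int,c);s=8
    cr=im[y-r_[1]:y+r_[1],x-r_[0]:x+r_[0]];cr=cv2.resize(cr,None,fx=s,fy=s,interpolation=cv2.INTER_CUBIC)
    for S in P:
        uv=(proj(n,S)-[x-r_[0],y-r_[1]]+.5)*s
        cv2.polylines(cr,[uv.astype(np.int32)],False,(0,0,255),1)
    return cr
b=min(best); f=np.array(best[0][1:])*1e-3
A=[cropview(n,proj(n,[p[0],p[1],.06])[0],(49,37),0,[T(p,S) for S in st]+post(n,p,f)) for n in("top","scene")]
cv2.imwrite("pics/st.png",cv2.resize(cv2.convertScaleAbs(np.vstack(A),alpha=1.5),None,fx=.5,fy=.5,interpolation=cv2.INTER_AREA))
print(A[0].shape)
E
```

```text
top tray minrect ((497.6238708496094, 252.53970336914062), (263.0290832519531, 193.73074340820312), 89.19258880615234)
scene tray minrect ((477.67584228515625, 252.726318359375), (259.62432861328125, 252.30673217773438), 89.28813171386719)Traceback (most recent call last):
  File "<stdin>", line 10, in <module>
  File "fit.py", line 27, in fit
    q=differential_evolution(lambda p:-score(p,segs,cams),b,seed=1,maxiter=60,popsize=12,tol=1e-6); return q.x,-q.fun
    return fun(*args, **kwargs)
    ret = solver.solve()
    next(self)
    ~~~~^^^^^^
    energy = self.func(parameters)
    return self.f(x, *self.args)
           ~~~~~~^^^^^^^^^^^^^^^
  File "fit.py", line 27, in <lambda>
    q=differential_evolution(lambda p:-score(p,segs,cams),b,seed=1,maxiter=60,popsize=12,tol=1e-6); return q.x,-q.fun
                                       ~~~~~^^^^^^^^^^^^^
  File "fit.py", line 20, in score
    uv=proj(n,T(p,S)); d=uv[-1]-uv[0]; d/=np.linalg.norm(d)
  File "h.py", line 10, in proj
    K,d,R,t=cam(n); return cv2.projectPoints(np.array(X,float).reshape(-1,3),cv2.Rodrigues(R)[0],t,K,d)[0][:,0]
            ~~~^^^
  File "h.py", line 4, in cam
    c=camera_info(n); f=192/np.tan(np.radians(c["vertical_fov"])/2)
ValueError: time passes only in moves, steps and waits
```

```bash
sed -i 's/^def cam(n):/import functools\n@functools.cache\ndef cam(n):/' h.py
cat > a.py <<'E'
from fit import *
load()
tray=rect(.095,.130,.014)
st=rect(.095,.130,.024)
for cams in(("top",),("scene",),("top","scene")):
    print(cams,"tray",fit(tray,(.498,.2515,0),(.015,.015,.2),cams),"stand",fit(st,(.547,-.243,.08),(.02,.02,.15),cams))
def post(n,p,f):
    K,d,R,t=cam(n); C=-R.T@t; out=[]
    for sx in(1,-1):
        for sy in(1,-1):
            base=T(p,[[f[0]+sx*.068,f[1]+sy*.102,0]])[0]
            v=base-C; pr=np.array([-v[1],v[0]])/np.hypot(v[0],v[1])
            for rr,z0,z1 in((.009,.03,.083),(.005,.087,.124)):
                for s in(1,-1):
                    q=base.copy();q[:2]+=s*rr*pr
                    out.append(seg([q[0],q[1],z0],[q[0],q[1],z1],25))
    return out
p,_=fit(st,(.547,-.243,.08),(.02,.02,.15))
for cams in(("top",),("scene",),("top","scene")):
    best=[]
    for fx in np.arange(-.009,.0091,.001):
        for fy in np.arange(-.009,.0091,.001):
            best.append((sum(score((0,0,0),post(n,p,(fx,fy)),(n,)) for n in cams),round(fx*1e3),round(fy*1e3)))
    best.sort(reverse=True);print(cams,best[:6])
def cropview(n,c,r_,P):
    im=cv2.imread(f"pics/{n}0raw.png");x,y=map(int,c);s=8
    cr=im[y-r_[1]:y+r_[1],x-r_[0]:x+r_[0]];cr=cv2.resize(cr,None,fx=s,fy=s,interpolation=cv2.INTER_CUBIC)
    for S in P:
        uv=(proj(n,S)-[x-r_[0],y-r_[1]]+.5)*s
        cv2.polylines(cr,[uv.astype(np.int32)],False,(0,0,255),1)
    return cr
f=np.array(best[0][1:])*1e-3
A=[cropview(n,proj(n,[p[0],p[1],.06])[0],(49,37),[T(p,S) for S in st]+post(n,p,f)) for n in("top","scene")]
cv2.imwrite("pics/st.png",cv2.resize(cv2.convertScaleAbs(np.vstack(A),alpha=1.5),None,fx=.5,fy=.5,interpolation=cv2.INTER_AREA))
E
python3 a.py
```

```text
('top',) tray (array([ 0.50817715,  0.23844124, -0.02654084]), np.float64(27.666724871800334)) stand (array([ 0.53083696, -0.25725964,  0.14041604]), np.float64(16.741601472748357))
('scene',) tray (array([ 0.49650999,  0.2517488 , -0.01089279]), np.float64(56.372073674267)) stand (array([ 0.55009979, -0.26262497,  0.16603204]), np.float64(50.44850119709338))
('top', 'scene') tray (array([ 0.49932246,  0.25114799, -0.01761347]), np.float64(80.02348214717013)) stand (array([ 0.55075541, -0.26237099,  0.16283837]), np.float64(61.341513030840204))
('top',) [(np.float64(99.48938404518272), 1, -9), (np.float64(98.54178177928972), 0, -9), (np.float64(98.27905076450517), 1, -8), (np.float64(97.81132726771747), 2, -9), (np.float64(97.3954720492403), 0, -8), (np.float64(97.11115019247141), 1, -7)]
('scene',) [(np.float64(122.62869276790272), 4, 7), (np.float64(122.55207134732665), 5, 7), (np.float64(122.4992871101201), 3, 7), (np.float64(122.18784359070729), 6, 7), (np.float64(122.09394603170608), 2, 7), (np.float64(122.05889194818916), 3, 6)]
('top', 'scene') [(np.float64(199.39953565980596), 0, 6), (np.float64(198.46312075792508), 0, 5), (np.float64(197.74308973933205), 1, 6), (np.float64(197.26759677000953), -1, 6), (np.float64(196.6759190302692), 1, 5), (np.float64(196.665797304347), -1, 5)]
```

View pics/st.png

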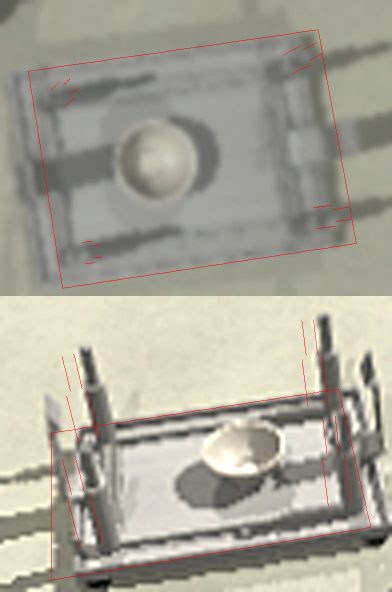

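The crop shows that the stand fit slid to a false optimum: the model is too far right in y and off the posts. The tray fit agrees with the networks: centre about (0.498, 0.2515), yaw about -0.015, handle height 0.07. I'll start moving towards the tray and re-measure the stand on the way.

>>> arm_command --rows '[[[31,21,13,0,0,-0.041],[31,21,13,0,0,-0.041],[31,21,13,0,0,-0.041],[31,21,13,0,0,-0.041],[31,21,13,0,0,-0.041],[31,21,13,0,0,-0.041],[31,21,13,0,0,-0.041],[31,21,13,0,0,-0.041]]]' --grip 1

```text
clock: 1.87
position: [0.4493, -0.4493, 0.2994]
ee_rot: [0.0, 1.0, -0.009, 0.0]
contact_force: [0.2, -0.6, 0.2]
grip_width: 0.0917
grasp_force: 0.0
```

>>> arm_command --rows '[[[3,39,0,0,0,0],[3,39,0,0,0,0],[3,39,0,0,0,0],[3,39,0,0,0,0],[3,39,0,0,0,0],[3,39,0,0,0,0],[3,39,0,0,0,0],[3,39,0,0,0,0]]]'

```text
clock: 2.53
position: [0.4719, -0.1366, 0.2988]
ee_rot: [0.0, 1.0, -0.008, 0.0]
contact_force: [0.3, 0.0, -0.3]
grip_width: 0.092
grasp_force: 0.0
```

>>> arm_command --rows '[[[3,39,0,0,0,0],[3,39,0,0,0,0],[3,39,0,0,0,0],[3,39,0,0,0,0],[3,39,0,0,0,0],[3,39,0,0,0,0],[3,39,0,0,0,0],[3,39,0,0,0,0]]]'

```text
clock: 3.2
position: [0.496, 0.1753, 0.2989]
ee_rot: [0.0, 1.0, -0.008, 0.001]
contact_force: [1.2, 0.3, -0.4]
grip_width: 0.0918
grasp_force: 0.0
```

>>> arm_command --rows '[[[1,38,0,0,0,0],[1,38,0,0,0,0],[0,0,-40,0,0,0],[0,0,-40,0,0,0],[0,0,-40,0,0,0],[0,0,-40,0,0,0],[0,0,-30,0,0,0],[0,0,0,0,0,0]]]'

```text
clock: 3.87
position: [0.4937, 0.2466, 0.1025]
ee_rot: [0.002, 1.0, -0.008, -0.005]
contact_force: [-1.1, -0.8, -0.4]
grip_width: 0.0919
grasp_force: 0.0
```

>>> arm_command --rows '[[[0,0,-20,0,0,0],[0,0,-20,0,0,0],[0,0,-17,0,0,0],[0,0,0,0,0,0]]]'

```text
clock: 4.2
position: [0.4972, 0.2488, 0.0506]
ee_rot: [0.001, 1.0, -0.008, -0.001]
contact_force: [-0.9, -0.6, -0.0]
grip_width: 0.0915
grasp_force: 0.0
```

```bash
python3 - <<'E'
from h import *
for n in("scene","top"):
    im=capture(n);cv2.imwrite(f"pics/{n}1raw.png",im[:,:,::-1])
for n,(x0,y0,x1,y1) in{"top":(284,168,384,246),"scene":(130,155,230,233)}.items():
    im=cv2.imread(f"pics/{n}1raw.png")[y0:y1,x0:x1]
    cv2.imwrite(f"pics/{n}1c.png",cv2.convertScaleAbs(cv2.resize(im,None,fx=7.6,fy=7.6,interpolation=cv2.INTER_CUBIC),alpha=1.5))
E
```

```text
(no output)
```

View pics/top1c.png

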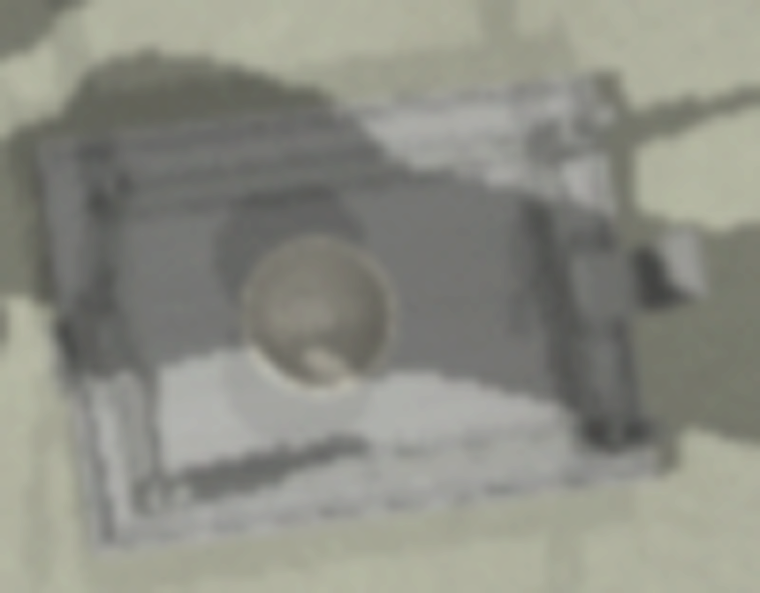

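View pics/scene1c.png

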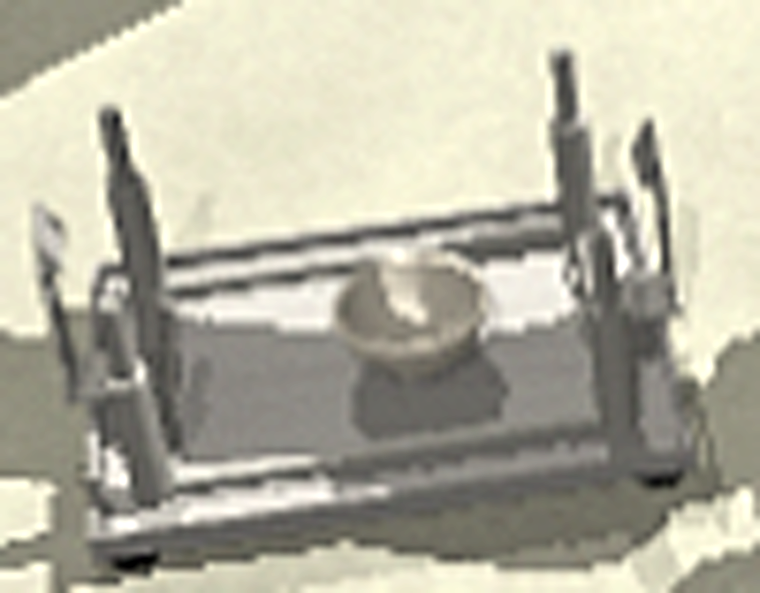

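The top crop shows the stand's rim corners at (38,143), (610,78), (668,470) and (98,545). The scene crop shows the post tips at (112,108), (562,52), (115,303) and (600,230), and the shoulders at about (125,178), (573,125) and (125,385). I'll fit these points while closing on the handle.

>>> arm_command --rows '[[[0,0,0,0,0,0],[0,0,0,0,0,0],[0,0,0,0,0,0],[0,0,0,0,0,0],[0,0,0,0,0,0],[0,0,0,0,0,0]]]' --grip 0 --newtons 45

```text
clock: 4.8
position: [0.4982, 0.2495, 0.0518]
ee_rot: [-0.0, 1.0, -0.008, 0.0]
contact_force: [-0.7, 0.4, 0.2]
grip_width: 0.0564
grasp_force: 0.0
```

```bash
cat > b.py <<'E'
from fit import *
from scipy.optimize import least_squares
raw=lambda n,uv:(np.array(uv,float)+.5)/7.6-.5+{"top":(284,168),"scene":(130,155)}[n]
c=raw("top",[(38,143),(610,78),(668,470),(98,545)])
W=onplane("top",c,.024);print(np.round(W*1e3,1));
L=[(.095,.13,.024),(.095,-.13,.024),(-.095,-.13,.024),(-.095,.13,.024)]
q=least_squares(lambda p:(T(p,L)-W)[:,:2].ravel(),(.547,-.243,.1));p=q.x
print("stand",p,np.round(q.fun*1e3,1))
tips=raw("scene",[(112,108),(562,52),(115,303),(600,230),(125,178),(573,125),(125,385)])
P=lambda f:np.array([(f[0]+sx*.068,f[1]+sy*.102,z) for sx,sy,z in((-1,-1,.125),(-1,1,.125),(1,-1,.125),(1,1,.125),(-1,-1,.085),(-1,1,.085),(1,-1,.085))])
q=least_squares(lambda f:(proj("scene",T(p,P(f)))-tips).ravel(),(0,0));print("frame off mm",q.x*1e3,"res px",np.round(q.fun.reshape(-1,2),2))
q=least_squares(lambda f:(proj("scene",T(f,P((0,0))))-tips).ravel(),p);print("frame free",q.x,np.round(q.fun.reshape(-1,2),2))
E
python3 b.py
```

```text
[[ 622.9 -101.1   24. ]
 [ 658.7 -367.3   24. ]
 [ 477.8 -391.4   24. ]
 [ 439.9 -129.8   24. ]]
stand [ 0.54982065 -0.24739974  0.14051666] [ 2.8 -4.3  3.4  4.5 -3.8  2.  -2.4 -2.2]
frame off mm [-6.53080371  5.41097557] res px [[-0.1   0.44]
 [ 0.41 -0.16]
 [-0.89  0.12]
 [ 0.12  0.6 ]
 [ 0.35  0.53]
 [-0.01 -0.47]
 [ 0.19 -1.09]]
frame free [ 0.54249266 -0.24291583  0.14613246] [[-0.2   0.53]
 [ 0.29 -0.25]
 [-0.75  0.2 ]
 [ 0.23  0.45]
 [ 0.26  0.63]
 [-0.12 -0.57]
 [ 0.32 -1.02]]
```

>>> arm_command --rows '[[[0,0,0,0,0,0],[0,0,0,0,0,0],[0,0,0,0,0,0],[0,0,0,0,0,0],[0,0,0,0,0,0],[0,0,0,0,0,0],[0,0,0,0,0,0],[0,0,0,0,0,0]]]'

```text
clock: 5.47
position: [0.498, 0.2496, 0.0515]
ee_rot: [0.0, 1.0, -0.008, 0.0]
contact_force: [0.3, -0.3, 1.0]
grip_width: 0.0036
grasp_force: 0.0
```

>>> arm_command --rows '[[[0,0,0,0,0,0],[0,0,0,0,0,0],[0,0,0,0,0,0],[0,0,0,0,0,0]]]'

```text
clock: 5.8
position: [0.498, 0.2496, 0.0515]
ee_rot: [0.0, 1.0, -0.008, 0.0]
contact_force: [-0.3, -0.1, -0.1]
grip_width: -0.0
grasp_force: 0.0
```

The gripper closed on nothing, so I'll look.

```bash
python3 - <<'E'
from h import *
o=[]
for n in("scene","top"):
    im=capture(n);cv2.imwrite(f"pics/{n}2raw.png",im[:,:,::-1])
    x,y=map(int,proj(n,[.5,.25,.05])[0]); print(n,x,y)
    o.append(cv2.resize(im[y-50:y+50,x-66:x+66,::-1],(792,600),interpolation=cv2.INTER_CUBIC)[:, :])
    cv2.imwrite(f"pics/{n}2c.png",o[-1])
cv2.imwrite("pics/2c.png",cv2.resize(np.hstack(o),(800,303)))
E
```

```text
scene 319 179
top 185 219
```

View pics/2c.png

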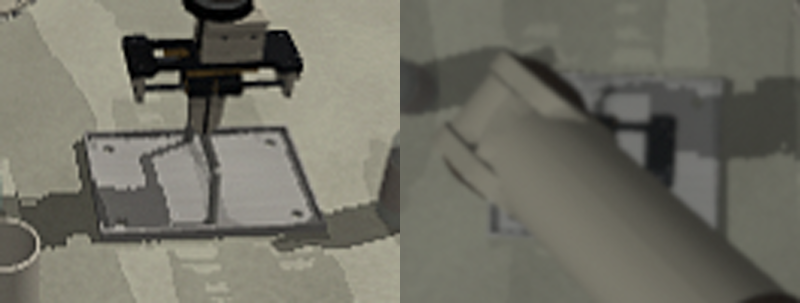

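```bash
python3 - <<'E'
from h import *
n="scene";im=cv2.imread("pics/scene2raw.png")
x0,y0,x1,y1=270,140,370,215
k=8
c=cv2.resize(im[y0:y1,x0:x1],None,fx=k,fy=k,interpolation=cv2.INTER_CUBIC)
def dot(X,col):
    u=(proj(n,X)[0]-[x0,y0]+.5)*k; cv2.circle(c,tuple(int(v) for v in u),4,col,1); print(X,u)
dot([.498,.2496,.0515],(0,0,255))
dot([.498,.2496,.0705],(0,255,255))
for x in(-.066,.066):dot([.498+x,.2515,.07],(255,0,0))
for x in(-.068,.068):
    for y in(-.102,.102):dot([.498+x,.2515+y,.006],(0,255,0))
cv2.imwrite("pics/2d.png",c)
s=r.sense();print(s["position"],s["ee_rot"],s["joint_positions"])
print([(world(n,o["at"]),o["score"]) for o in models.tip_of("tray_handle",n)])
E
```

```text
[0.498, 0.2496, 0.0515] [395.13938468 313.50060258]
[0.498, 0.2496, 0.0705] [399.30714353 279.47799333]
[0.432, 0.2515, 0.07] [373.91590422 192.83368857]
[0.5640000000000001, 0.2515, 0.07] [435.15046501 374.36922214]
[0.43, 0.14950000000000002, 0.006] [145.86910034 311.85570176]
[0.43, 0.3535, 0.006] [572.21968092 290.16367548]
[0.5660000000000001, 0.14950000000000002, 0.006] [189.44299071 503.97676765]
[0.5660000000000001, 0.3535, 0.006] [647.89885807 478.06863528]
[0.49805406 0.2495497  0.05152155] [ 2.19868233e-05  9.99971306e-01 -7.57534356e-03  2.40504357e-05] [ 0.02906723  0.59472228 -0.69972079  1.88927219  0.50525629  0.84139369
 -2.51894414]
[(array([0.50008621, 0.25015709, 0.07021869]), 0.82)]
```

View pics/2d.png

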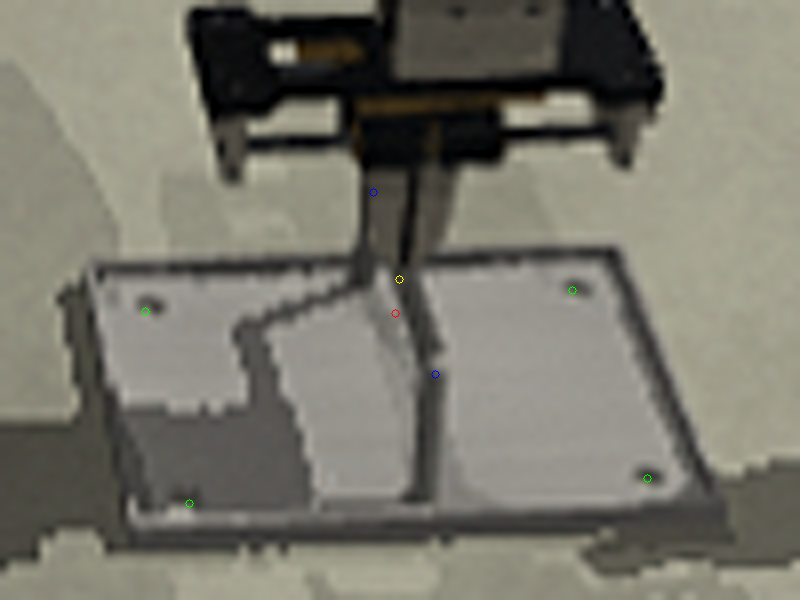

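The scene crop shows the closed fingertips ending at about (400,275). At this x that is a height near 0.073, so they are just above the bar, where the reported TCP would put them at (395,313). I'll open, go about 22 mm lower, which is safe in either case, and close again.

>>> arm_command --rows '[[[0,0,0,0,0,0],[0,0,0,0,0,0],[0,0,0,0,0,0],[0,0,0,0,0,0],[0,0,0,0,0,0],[0,0,0,0,0,0],[0,0,0,0,0,0],[0,0,0,0,0,0]]]' --grip 0.6

```text
clock: 6.62
position: [0.4981, 0.2495, 0.0515]
ee_rot: [0.0, 1.0, -0.008, 0.0]
contact_force: [-0.2, 0.4, 0.1]
grip_width: 0.0493
grasp_force: 0.0
```

>>> arm_command --rows '[[[0,1,-6,0,0,0],[0,1,-6,0,0,0],[0,0,-5,0,0,0],[0,0,-5,0,0,0],[0,0,0,0,0,0]]]'

```text
clock: 7.03
position: [0.497, 0.2511, 0.0281]
ee_rot: [0.001, 1.0, -0.007, -0.001]
contact_force: [0.4, 0.3, -0.1]
grip_width: 0.0549
grasp_force: 0.0
```

>>> arm_command --rows '[[[0,0,0,0,0,0],[0,0,0,0,0,0],[0,0,0,0,0,0],[0,0,0,0,0,0],[0,0,0,0,0,0],[0,0,0,0,0,0],[0,0,0,0,0,0],[0,0,0,0,0,0]]]' --grip 0

```text
clock: 7.7
position: [0.4982, 0.252, 0.0297]
ee_rot: [-0.0, 1.0, -0.008, 0.0]
contact_force: [-0.2, 2.0, -0.1]
grip_width: 0.0107
grasp_force: 45.0
```

The bar is gripped: width 10.7 mm at 45 N. From here on, tray underside height = reported z − 0.030. Lifting and carrying.

>>> arm_command --rows '[[[0,0,10,0,0,0],[0,0,20,0,0,0],[0,0,25,0,0,0],[0,0,25,0,0,0],[0,0,25,0,0,0],[0,0,25,0,0,0],[0,0,25,0,0,0],[0,0,15,0,0,0]]]'

```text
clock: 8.37
position: [0.4982, 0.2518, 0.2023]
ee_rot: [-0.0, 1.0, -0.007, 0.001]
contact_force: [0.9, 0.5, -3.8]
grip_width: 0.0104
grasp_force: 45.0
```

>>> arm_command --rows '[[[3,-20,0,0,0,0.01],[3,-30,0,0,0,0.01],[3,-35,0,0,0,0.01],[3,-35,0,0,0,0.01],[3,-35,0,0,0,0.01],[3,-35,0,0,0,0.01],[3,-35,0,0,0,0.01],[3,-35,0,0,0,0.01]]]'

```text
clock: 9.03
position: [0.5209, -0.0103, 0.1996]
ee_rot: [0.0, 0.999, 0.033, -0.001]
contact_force: [1.0, -0.6, -2.9]
grip_width: 0.0107
grasp_force: 45.0
```

>>> arm_command --rows '[[[3,-35,0,0,0,0.01],[3,-35,0,0,0,0.01],[3,-35,0,0,0,0.01],[3,-35,0,0,0,0.01],[3,-35,0,0,0,0.01],[3,-30,0,0,0,0.01],[2,-20,0,0,0,0.01],[2,-10,0,0,0,0.01]]]'

```text
clock: 9.7
position: [0.5423, -0.248, 0.199]
ee_rot: [0.0, 0.998, 0.07, -0.001]
contact_force: [0.4, -0.6, -4.4]
grip_width: 0.0108
grasp_force: 45.0
```

>>> arm_command --rows '[[[0,0,0,0,0,0],[0,0,0,0,0,0],[0,0,0,0,0,0],[0,0,0,0,0,0],[0,0,0,0,0,0],[0,0,0,0,0,0]]]'

```text
clock: 10.2
position: [0.5443, -0.2421, 0.1998]
ee_rot: [0.0, 0.997, 0.073, 0.0]
contact_force: [-0.5, 0.4, -4.2]
grip_width: 0.0107
grasp_force: 45.0
```

```bash
python3 - <<'E'
from h import *
n="scene";im=capture(n)[:,:,::-1];cv2.imwrite("pics/scene3raw.png",im)
cv2.imwrite("pics/top3raw.png",capture("top")[:,:,::-1])
x0,y0,x1,y1=125,125,225,200
cv2.imwrite("pics/3c.png",cv2.convertScaleAbs(cv2.resize(im[y0:y1,x0:x1],None,fx=8,fy=8,interpolation=cv2.INTER_CUBIC),alpha=1.4))
for m in("scene","top"):
    print([(np.round(world(m,o["at"]),4),o["score"]) for t in("tray","tray_handle","stand_seat") for o in models.tip_of(t,m)])
s=r.sense();print(s["position"],s["ee_rot"],s["contact_force"],s["moment"],s["joint_positions"][-1])
E
```

```text
[(array([ 0.5422, -0.2437,  0.1704]), 0.9), (array([ 0.5458, -0.2473,  0.2387]), 0.68), (array([ 0.5454, -0.2416,  0.0831]), 0.74)]
[(array([ 0.5458, -0.2448,  0.1692]), 0.97), (array([ 0.5446, -0.2458,  0.2392]), 0.61), (array([ 0.5218,  0.603 , -0.0007]), 0.46)]
[ 0.54404141 -0.2434733   0.199529  ] [2.29953830e-05 9.97380745e-01 7.23301407e-02 4.77029935e-06] [ 0.00350633 -0.46966449 -3.19496003] [0.02869345 0.03187526 0.00988539] -1.2892946997123813
```

View pics/3c.png

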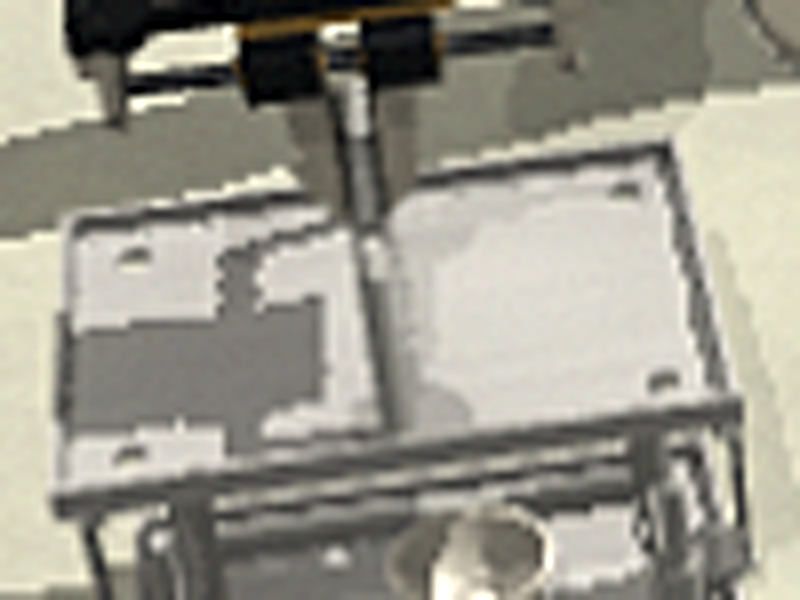

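The tray hangs from the handle above the stand. Its holes show at (135,256), (625,188), (128,455) and (663,380). I'll fit them in the same camera as the post tips to get the relative offset.

```bash
cat > c.py <<'E'
from fit import *
from scipy.optimize import least_squares
px=(np.array([(135,256),(625,188),(128,455),(663,380)],float)+.5)/8-.5+(125,125)
for z in(.174,.177):
    H=[(-.068,-.102,z),(-.068,.102,z),(.068,-.102,z),(.068,.102,z)]
    q=least_squares(lambda p:(proj("scene",T(p,H))-px).ravel(),(.545,-.243,.14));print("tray",z,q.x,np.round(q.fun.reshape(-1,2),2))
E
python3 c.py
cat > a2.py <<'E'
from fit import *
load("3raw")
print("tray rim scene",fit(rect(.095,.13,.184),(.544,-.245,.145),(.012,.012,.04),("scene",)))
load("1raw")
print("stand rim scene",fit(rect(.095,.13,.024),(.547,-.246,.145),(.012,.012,.03),("scene",)))
print("stand rim top",fit(rect(.095,.13,.024),(.547,-.246,.145),(.012,.012,.03),("top",)))
E
python3 a2.py
```

```text
tray 0.174 [ 0.53731846 -0.24347364  0.1440789 ] [[ 0.05 -0.06]
 [-0.25  0.43]
 [ 0.37 -0.19]
 [-0.19 -0.02]]
tray 0.177 [ 0.54143522 -0.24266666  0.14401296] [[-0.07 -0.11]
 [-0.13  0.34]
 [ 0.23 -0.14]
 [-0.04 -0.01]]
tray rim scene (array([ 0.54454093, -0.24370679,  0.14300149]), np.float64(53.4124727317127))
stand rim scene (array([ 0.54594894, -0.23828745,  0.16136567]), np.float64(44.52988855449115))
stand rim top (array([ 0.54959938, -0.24204652,  0.13211914]), np.float64(13.00441186950513))
```

The tray fit gives (0.541, −0.243, yaw 0.144) and the frame (0.5427, −0.243, 0.143–0.146), so they are within about 2 mm. I'll shift x by +1.5 and feel downward.

>>> arm_command --rows '[[[1.5,0,-10,0,0,0],[0,0,-10,0,0,0],[0,0,-10,0,0,0],[0,0,-6,0,0,0],[0,0,0,0,0,0],[0,0,0,0,0,0]]]'

```text
clock: 11.1
position: [0.545, -0.2432, 0.1626]
ee_rot: [-0.001, 0.997, 0.072, -0.001]
contact_force: [0.5, -0.2, -3.6]
grip_width: 0.0107
grasp_force: 45.0
```

>>> arm_command --rows '[[[0,0,-2,0,0,0],[0,0,-2,0,0,0],[0,0,-2,0,0,0],[0,0,-1,0,0,0],[0,0,0,0,0,0],[0,0,0,0,0,0]]]'

```text
clock: 11.6
position: [0.5455, -0.2435, 0.1566]
ee_rot: [0.0, 0.997, 0.072, 0.0]
contact_force: [0.5, -0.6, -3.9]
grip_width: 0.0106
grasp_force: 45.0
```

>>> arm_command --rows '[[[0,0,-1,0,0,0],[0,0,-1,0,0,0],[0,0,-1,0,0,0],[0,0,0,0,0,0],[0,0,0,0,0,0]]]'

```text
clock: 12.02
position: [0.5455, -0.2434, 0.1534]
ee_rot: [-0.0, 0.997, 0.072, -0.0]
contact_force: [-0.3, -0.0, -3.7]
grip_width: 0.0111
grasp_force: 45.0
```

```bash
python3 -c "
from bench import r
s=r.sense()
for k in('position','ee_rot','contact_force','moment'):print(k,s[k].round(4) if hasattr(s[k],'round') else s[k])"
```

```text
position [ 0.5455 -0.2434  0.1534]
ee_rot [-0.000e+00  9.974e-01  7.240e-02 -1.000e-04]
contact_force [-0.3223 -0.0282 -3.7289]
moment [0.0201 0.0269 0.0251]
```

>>> arm_command --rows '[[[0,0,-1,0,0,0],[0,0,-1,0,0,0],[0,0,0,0,0,0],[0,0,0,0,0,0]]]'

```text
clock: 12.35
position: [0.5454, -0.2434, 0.1514]
ee_rot: [-0.0, 0.997, 0.072, -0.0]
contact_force: [0.2, 0.6, -4.2]
grip_width: 0.0104
grasp_force: 45.0
```

>>> arm_command --rows '[[[0,0,-1,0,0,0],[0,0,-1,0,0,0],[0,0,0,0,0,0],[0,0,0,0,0,0]]]'

```text
clock: 12.68
position: [0.5455, -0.2434, 0.1494]
ee_rot: [-0.0, 0.997, 0.072, -0.0]
contact_force: [-0.1, -0.3, -3.8]
grip_width: 0.0108
grasp_force: 45.0
```

```bash
python3 -c "
from bench import r
s=r.sense()
for k in('position','ee_rot','contact_force','moment'):print(k,s[k].round(4) if hasattr(s[k],'round') else s[k])"
```

```text
position [ 0.5455 -0.2434  0.1494]
ee_rot [-1.000e-04  9.974e-01  7.240e-02 -0.000e+00]
contact_force [-0.056  -0.2565 -3.7821]
moment [0.0733 0.0767 0.0269]
```

>>> arm_command --rows '[[[0,0,-1,0,0,0],[0,0,-1,0,0,0],[0,0,0,0,0,0],[0,0,0,0,0,0]]]'

```text
clock: 13.02
position: [0.5455, -0.2434, 0.1474]
ee_rot: [-0.0, 0.997, 0.072, -0.0]
contact_force: [-0.5, 1.2, -3.8]
grip_width: 0.0106
grasp_force: 45.0
```

>>> arm_command --rows '[[[0,0,-1,0,0,0],[0,0,-1,0,0,0],[0,0,0,0,0,0],[0,0,0,0,0,0]]]'

```text
clock: 13.35
position: [0.5455, -0.2434, 0.1454]
ee_rot: [-0.0, 0.997, 0.072, -0.0]
contact_force: [0.1, 0.4, -2.4]
grip_width: 0.0107
grasp_force: 45.0
```

```bash
python3 - <<'E'
from h import *
s=r.sense()
for k in('position','contact_force','moment'):print(k,s[k].round(4))
im=capture("scene")[:,:,::-1];x0,y0,x1,y1=125,130,225,205
cv2.imwrite("pics/4c.png",cv2.convertScaleAbs(cv2.resize(im[y0:y1,x0:x1],None,fx=8,fy=8,interpolation=cv2.INTER_CUBIC),alpha=1.4))
E
```

```text
position [ 0.5455 -0.2434  0.1454]
contact_force [ 0.1287  0.3642 -2.4012]
moment [0.0554 0.1078 0.0352]
```

View pics/4c.png

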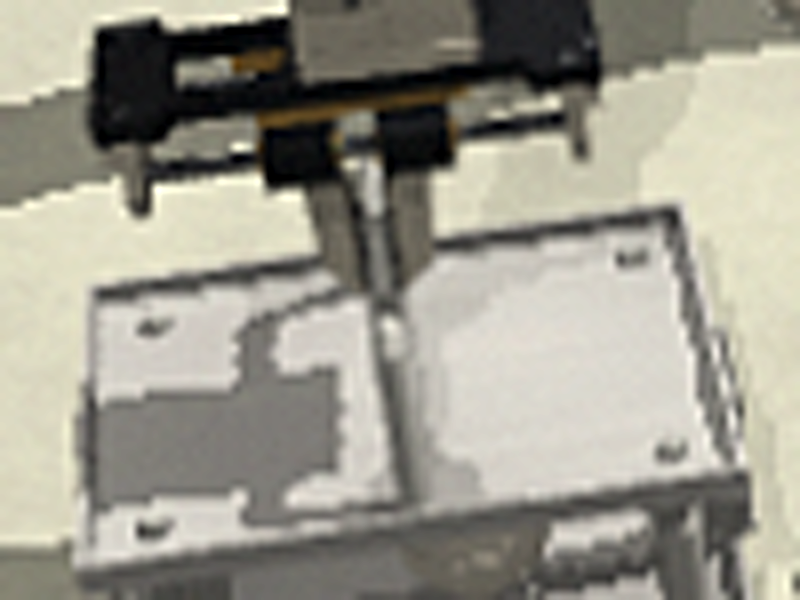

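All four holes, at (152,326), (632,257), (152,530) and (670,450), now show bright post tips inside. The force has begun to change, so I continue in 1 mm steps.

>>> arm_command --rows '[[[0,0,-1,0,0,0],[0,0,0,0,0,0],[0,0,0,0,0,0]]]'

```text
clock: 13.65
position: [0.5455, -0.2432, 0.1445]
ee_rot: [-0.0, 0.997, 0.072, -0.0]
contact_force: [0.1, 1.6, -3.8]
grip_width: 0.0107
grasp_force: 45.0
```

```bash
cat > s.py <<'E'
from bench import r
s=r.sense()
for k in('position','ee_rot','contact_force','moment'):print(k,s[k].round(4))
E
python3 s.py
```

```text
position [ 0.5455 -0.2432  0.1445]
ee_rot [-1.000e-04  9.974e-01  7.240e-02 -0.000e+00]
contact_force [ 0.1005  1.6025 -3.7532]
moment [0.3062 0.0814 0.0426]
```

>>> arm_command --rows '[[[0,0,-1,0,0,0],[0,0,0,0,0,0],[0,0,0,0,0,0]]]'

```text
clock: 13.9
position: [0.5456, -0.2428, 0.1435]
ee_rot: [-0.0, 0.997, 0.073, 0.0]
contact_force: [-0.8, 2.3, -3.5]
grip_width: 0.011
grasp_force: 45.0
```

```bash
python3 s.py
```

```text
position [ 0.5456 -0.2428  0.1435]
ee_rot [-3.000e-04  9.974e-01  7.260e-02  0.000e+00]
contact_force [-0.7519  2.2635 -3.4542]
moment [0.6257 0.1632 0.0921]
```

The contact pushes the tray towards +y, so I comply by shifting y by +1.

>>> arm_command --rows '[[[0,1,0,0,0,0],[0,0,0,0,0,0],[0,0,0,0,0,0]]]'

```text
clock: 14.15
position: [0.5456, -0.2427, 0.1435]
ee_rot: [0.0, 0.997, 0.072, 0.0]
contact_force: [-0.1, 1.3, -3.5]
grip_width: 0.0104
grasp_force: 45.0
```

```bash
python3 s.py
```

```text
position [ 0.5456 -0.2427  0.1435]
ee_rot [2.000e-04 9.974e-01 7.230e-02 0.000e+00]
contact_force [-0.0883  1.3207 -3.4849]
moment [0.2292 0.0683 0.042 ]
```

>>> arm_command --rows '[[[0,0,-1,0,0,0],[0,0,0,0,0,0],[0,0,0,0,0,0]]]'

```text
clock: 14.4
position: [0.5457, -0.2424, 0.1427]
ee_rot: [0.0, 0.997, 0.072, 0.0]
contact_force: [-1.0, 1.9, -2.4]
grip_width: 0.0107
grasp_force: 45.0
```

```bash
python3 s.py
```

```text
position [ 0.5457 -0.2424  0.1427]
ee_rot [0.000e+00 9.974e-01 7.240e-02 1.000e-04]
contact_force [-1.014   1.872  -2.4169]
moment [0.3683 0.23   0.044 ]
```

>>> arm_command --rows '[[[-0.5,0.7,-1,0,0,0],[0,0,-1,0,0,0],[0,0,0,0,0,0],[0,0,0,0,0,0]]]'

```text
clock: 14.73
position: [0.5461, -0.2424, 0.142]
ee_rot: [0.001, 0.997, 0.072, 0.001]
contact_force: [-1.2, -0.3, 5.9]
grip_width: 0.0107
grasp_force: 45.0
```

```bash
python3 s.py
```

```text
position [ 0.5461 -0.2424  0.142 ]
ee_rot [9.000e-04 9.974e-01 7.230e-02 1.100e-03]
contact_force [-1.25   -0.3483  5.8663]
moment [0.2074 0.463  0.0162]
```

>>> arm_command --rows '[[[0,0,-1,0,0,0],[0,0,-1,0,0,0],[0,0,0,0,0,0],[0,0,0,0,0,0]]]'

```text
clock: 15.07
position: [0.5468, -0.2425, 0.1408]
ee_rot: [0.001, 0.997, 0.072, 0.002]
contact_force: [-1.4, 0.6, 9.8]
grip_width: 0.0106
grasp_force: 45.0
```

```bash
python3 s.py
```

```text
position [ 0.5468 -0.2425  0.1408]
ee_rot [0.0012 0.9974 0.0722 0.0017]
contact_force [-1.3533  0.6439  9.819 ]
moment [0.3182 0.5069 0.0459]
```

The contact comes at an underside height of 0.111–0.113, which is the flare level given, so the posts are in the holes. I keep pressing and easing sideways.

>>> arm_command --rows '[[[-0.7,0,-1,0,0,0],[0,0,-1,0,0,0],[0,0,-1,0,0,0],[0,0,0,0,0,0]]]'

```text
clock: 15.4
position: [0.547, -0.2428, 0.1387]
ee_rot: [0.002, 0.997, 0.072, 0.002]
contact_force: [-2.3, 0.9, 13.4]
grip_width: 0.011
grasp_force: 45.0
```

```bash
python3 s.py
```

```text
position [ 0.547  -0.2428  0.1387]
ee_rot [0.0017 0.9974 0.0722 0.0025]
contact_force [-2.2988  0.8874 13.3849]
moment [0.3769 0.5068 0.0725]
```

>>> arm_command --rows '[[[0,0,-1,0,0,0],[0,0,-1,0,0,0],[0,0,0,0,0,0],[0,0,0,0,0,0]]]'

```text
clock: 15.73
position: [0.5473, -0.2427, 0.1372]
ee_rot: [0.002, 0.997, 0.072, 0.003]
contact_force: [-2.7, 1.5, 16.1]
grip_width: 0.0102
grasp_force: 45.0
```

```bash
python3 s.py
```

```text
position [ 0.5473 -0.2427  0.1372]
ee_rot [0.0018 0.9974 0.0723 0.0027]
contact_force [-2.7377  1.4883 16.1435]
moment [0.3699 0.6222 0.0152]
```

>>> arm_command --rows '[[[-1,0.4,-1,0,0,0],[0,0,-1,0,0,0],[0,0,-1,0,0,0],[0,0,0,0,0,0]]]'

```text
clock: 16.07
position: [0.5473, -0.2427, 0.1354]
ee_rot: [0.002, 0.997, 0.072, 0.004]
contact_force: [-3.1, 1.7, 21.3]
grip_width: 0.0107
grasp_force: 45.0
```

```bash
python3 s.py
```

```text
position [ 0.5473 -0.2427  0.1354]
ee_rot [0.0024 0.9974 0.0723 0.0037]
contact_force [-3.0793  1.7154 21.259 ]
moment [ 0.3465  0.793  -0.0246]
```

>>> arm_command --rows '[[[-0.5,0,-1,0,0,0],[0,0,-1,0,0,0],[0,0,-1,0,0,0],[0,0,0,0,0,0]]]'

```text
clock: 16.4
position: [0.5454, -0.2413, 0.1302]
ee_rot: [0.001, 0.997, 0.073, 0.002]
contact_force: [-0.8, 1.9, 8.3]
grip_width: 0.0107
grasp_force: 45.0
```

```bash
python3 s.py
```

```text
position [ 0.5454 -0.2413  0.1302]
ee_rot [0.0011 0.9974 0.0726 0.0025]
contact_force [-0.7761  1.9297  8.3391]
moment [0.4649 0.0397 0.0762]
```

Past the noses: the force peaked at 21 N and then fell. Continuing down to the shoulders, at reported z of about 0.115.

>>> arm_command --rows '[[[0,0.5,-1,0,0,0],[0,0,-1,0,0,0],[0,0,-1,0,0,0],[0,0,-1,0,0,0],[0,0,0,0,0,0]]]'

```text
clock: 16.82
position: [0.546, -0.2396, 0.1264]
ee_rot: [0.001, 0.997, 0.073, 0.003]
contact_force: [-1.1, 5.6, 12.8]
grip_width: 0.0103
grasp_force: 45.0
```

```bash
python3 s.py
```

```text
position [ 0.546  -0.2396  0.1264]
ee_rot [5.000e-04 9.973e-01 7.320e-02 2.800e-03]
contact_force [-1.1358  5.6233 12.8008]
moment [0.8288 0.3161 0.0528]
```

>>> arm_command --rows '[[[0,0,-1,0,0,0],[0,0,-1,0,0,0],[0,0,-1,0,0,0],[0,0,-1,0,0,0],[0,0,0,0,0,0]]]'

```text
clock: 17.23
position: [0.5445, -0.2383, 0.1228]
ee_rot: [-0.0, 0.997, 0.073, 0.001]
contact_force: [-6.4, 8.0, 19.0]
grip_width: 0.0108
grasp_force: 45.0
```

```bash
python3 s.py
```

```text
position [ 0.5445 -0.2383  0.1228]
ee_rot [-2.000e-04  9.973e-01  7.350e-02  1.200e-03]
contact_force [-6.4289  8.0083 19.0401]
moment [1.7315 1.4879 0.0594]
```

>>> arm_command --rows '[[[-1,1,0,0,0,0],[-0.5,1,0,0,0,0],[0,0,0,0,0,0],[0,0,0,0,0,0]]]'

```text
clock: 17.57
position: [0.5444, -0.2381, 0.1229]
ee_rot: [0.001, 0.997, 0.073, 0.003]
contact_force: [-2.6, 4.3, 14.9]
grip_width: 0.0106
grasp_force: 45.0
```

```bash
python3 s.py; python3 - <<'E'
from h import *
im=capture("scene")[:,:,::-1];x0,y0,x1,y1=125,140,225,215
cv2.imwrite("pics/5c.png",cv2.convertScaleAbs(cv2.resize(im[y0:y1,x0:x1],None,fx=8,fy=8,interpolation=cv2.INTER_CUBIC),alpha=1.4))
E
```

```text
position [ 0.5444 -0.2381  0.1229]
ee_rot [9.000e-04 9.973e-01 7.310e-02 2.700e-03]
contact_force [-2.6356  4.2986 14.9375]
moment [0.8159 0.5993 0.065 ]
```

View pics/5c.png

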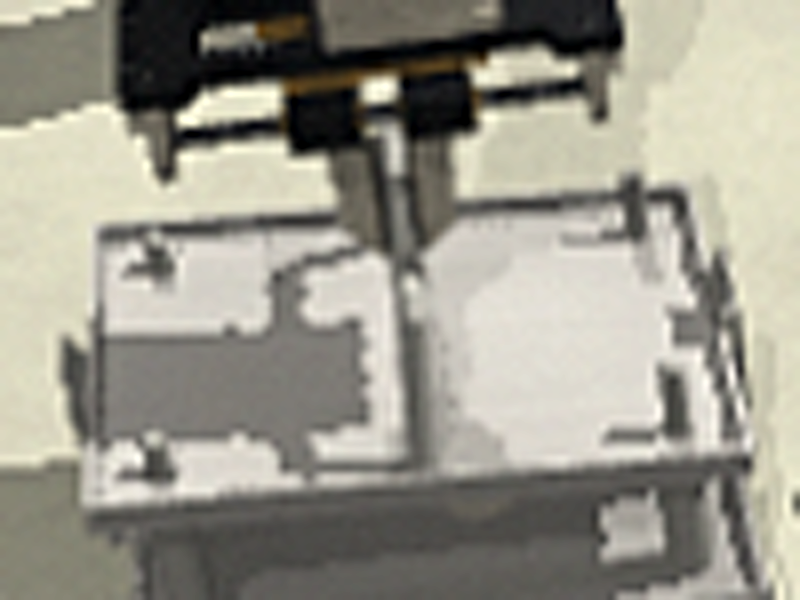

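The crop shows the tray tilted. The posts at the +y end, (632,178)–(632,240), stand about 34 mm out of the floor, so that end is home. At the −y end, (155,235)–(155,265), only about 17 mm shows. I'll release, turn the gripper across and press the −y end with closed fingers.

>>> arm_command --rows '[[[0,0,0,0,0,0],[0,0,0,0,0,0],[0,0,0,0,0,0],[0,0,0,0,0,0],[0,0,0,0,0,0],[0,0,0,0,0,0],[0,0,0,0,0,0],[0,0,0,0,0,0]]]' --grip 0.6

```text
clock: 18.28
position: [0.5412, -0.239, 0.1193]
ee_rot: [-0.0, 0.997, 0.072, -0.0]
contact_force: [0.3, 0.2, -0.0]
grip_width: 0.0541
grasp_force: 0.0
```

>>> arm_command --rows '[[[0,0,8,0,0,0],[0,0,12,0,0,0],[0,0,15,0,0,0],[0,0,20,0,0,0],[0,0,20,0,0,0],[0,0,15,0,0,0],[0,0,0,0,0,-0.12],[0,0,0,0,0,-0.12]]]' --grip 0.6

```text
clock: 18.95
position: [0.5428, -0.2392, 0.2125]
ee_rot: [0.001, 0.999, -0.05, 0.002]
contact_force: [-0.3, 0.2, -0.6]
grip_width: 0.055
grasp_force: 0.0
```

```bash
python3 s.py; python3 -c "
from bench import r;print(r.sense()['joint_positions'].round(2))"
```

```text
position [ 0.5428 -0.2392  0.2125]
ee_rot [ 8.000e-04  9.987e-01 -5.020e-02  2.000e-03]
contact_force [-0.2775  0.1981 -0.6228]
moment [ 0.0084  0.063  -0.073 ]
[ 0.84  0.41 -0.61  1.68  0.26  1.13 -1.51]
```

>>> arm_command --rows '[[[1.2,-7,0,0,0,0.121],[1.2,-7,0,0,0,0.121],[1.2,-7,0,0,0,0.121],[1.2,-7,0,0,0,0.121],[1.2,-7,0,0,0,0.121],[1.2,-7,0,0,0,0.121],[1.2,-7,0,0,0,0.121],[1.2,-7,0,0,0,0.121]]]' --grip 0 --newtons 20

```text
clock: 19.62
position: [0.5514, -0.2954, 0.2111]
ee_rot: [0.001, 0.905, 0.425, 0.0]
contact_force: [-0.3, -0.1, 0.3]
grip_width: 0.0065
grasp_force: 0.0
```

>>> arm_command --rows '[[[1.2,-7,0,0,0,0.121],[1.2,-7,0,0,0,0.121],[1.2,-7,0,0,0,0.121],[1.2,-7,0,0,0,0.121],[1.2,-7,0,0,0,0.121],[1.2,-7,0,0,0,0.121],[1.2,-7,0,0,0,0.121],[0,0,0,0,0,0]]]'

```text
clock: 20.28
position: [0.5592, -0.3462, 0.2104]
ee_rot: [0.001, 0.652, 0.758, -0.0]
contact_force: [0.1, -0.7, -0.9]
grip_width: 0.0004
grasp_force: 0.0
```

>>> arm_command --rows '[[[0,0,-15,0,0,0],[0,0,-15,0,0,0],[0,0,-10,0,0,0],[0,0,-10,0,0,0],[0,0,0,0,0,0]]]'

```text
clock: 20.7
position: [0.5575, -0.3427, 0.1562]
ee_rot: [-0.002, 0.653, 0.758, -0.001]
contact_force: [-1.7, -0.5, -0.0]
grip_width: 0.0005
grasp_force: 0.0
```

```bash
python3 s.py; python3 -c "
from bench import r;print(r.sense()['joint_positions'].round(2))
from h import *
n='scene';im=capture(n)[:,:,::-1];cv2.imwrite('pics/scene6raw.png',im)
o=models.tip_of('tray',n);print([(world(n,q['at']).round(4),q['score']) for q in o])"
```

```text
position [ 0.5575 -0.3427  0.1562]
ee_rot [-2.400e-03  6.525e-01  7.578e-01 -6.000e-04]
contact_force [-1.678  -0.5337 -0.037 ]
moment [-0.0746 -0.0668  0.0105]
[ 1.11  0.69 -0.91  1.56  0.57  1.19  0.24]
[(array([ 0.5439, -0.2427,  0.0956]), 0.91)]
```

>>> arm_command --rows '[[[0,0,-8,0,0,0],[0,0,-8,0,0,0],[0,0,0,0,0,0],[0,0,0,0,0,0]]]'

```text
clock: 21.13
position: [0.5589, -0.3437, 0.1429]
ee_rot: [-0.001, 0.653, 0.758, -0.0]
contact_force: [0.3, 0.2, -0.4]
grip_width: 0.0005
grasp_force: 0.0
```

>>> arm_command --rows '[[[0,0,-5,0,0,0],[0,0,-5,0,0,0],[0,0,0,0,0,0],[0,0,0,0,0,0]]]'

```text
clock: 21.47
position: [0.5591, -0.3438, 0.1331]
ee_rot: [-0.0, 0.653, 0.758, -0.0]
contact_force: [0.1, 0.2, 0.7]
grip_width: 0.0004
grasp_force: 0.0
```

>>> arm_command --rows '[[[0,0,-4,0,0,0],[0,0,-4,0,0,0],[0,0,0,0,0,0],[0,0,0,0,0,0]]]'

```text
clock: 21.8
position: [0.5591, -0.3437, 0.1251]
ee_rot: [-0.0, 0.653, 0.758, -0.0]
contact_force: [-0.6, -0.3, 0.3]
grip_width: 0.0007
grasp_force: 0.0
```

>>> arm_command --rows '[[[0,0,-4,0,0,0],[0,0,-4,0,0,0],[0,0,0,0,0,0],[0,0,0,0,0,0]]]'

```text
clock: 22.13
position: [0.559, -0.3437, 0.1171]
ee_rot: [-0.0, 0.652, 0.758, -0.0]
contact_force: [0.6, 0.4, -0.3]
grip_width: 0.0003
grasp_force: 0.0
```

>>> arm_command --rows '[[[0,0,-3,0,0,0],[0,0,-3,0,0,0],[0,0,0,0,0,0],[0,0,0,0,0,0]]]'

```text
clock: 22.47
position: [0.5592, -0.3438, 0.1112]
ee_rot: [-0.0, 0.652, 0.758, -0.0]
contact_force: [-0.4, -0.2, 0.2]
grip_width: 0.0001
grasp_force: 0.0
```

>>> arm_command --rows '[[[0,0,-3,0,0,0],[0,0,0,0,0,0],[0,0,0,0,0,0]]]'

```text
clock: 22.72
position: [0.5592, -0.3438, 0.1083]
ee_rot: [-0.0, 0.652, 0.758, -0.0]
contact_force: [0.7, 0.2, -0.4]
grip_width: 0.0007
grasp_force: 0.0
```

>>> arm_command --rows '[[[0,0,-3,0,0,0],[0,0,-3,0,0,0],[0,0,0,0,0,0],[0,0,0,0,0,0]]]'

```text
clock: 23.05
position: [0.5591, -0.3437, 0.1022]
ee_rot: [-0.0, 0.653, 0.758, -0.0]
contact_force: [0.5, 0.3, 0.5]
grip_width: 0.0002
grasp_force: 0.0
```

>>> arm_command --rows '[[[0,0,-2,0,0,0],[0,0,-2,0,0,0],[0,0,0,0,0,0],[0,0,0,0,0,0]]]'

```text
clock: 23.38
position: [0.5592, -0.3438, 0.0983]
ee_rot: [-0.0, 0.653, 0.758, -0.0]
contact_force: [0.3, 0.2, -0.3]
grip_width: 0.0007
grasp_force: 0.0
```

>>> arm_command --rows '[[[0,0,-2,0,0,0],[0,0,-2,0,0,0],[0,0,0,0,0,0]]]'

```text
clock: 23.63
position: [0.559, -0.3438, 0.094]
ee_rot: [-0.0, 0.653, 0.758, -0.0]
contact_force: [0.5, -0.4, -0.2]
grip_width: 0.0003
grasp_force: 0.0
```

>>> arm_command --rows '[[[0,0,-2,0,0,0],[0,0,-2,0,0,0],[0,0,0,0,0,0]]]'

```text
clock: 23.88
position: [0.5591, -0.3437, 0.09]
ee_rot: [-0.0, 0.653, 0.758, -0.0]
contact_force: [-0.3, 0.6, 0.1]
grip_width: 0.0001
grasp_force: 0.0
```

>>> arm_command --rows '[[[0,0,-2,0,0,0],[0,0,0,0,0,0]]]'

```text
clock: 24.05
position: [0.5592, -0.3438, 0.0882]
ee_rot: [-0.0, 0.653, 0.758, -0.0]
contact_force: [-0.3, 0.3, 0.3]
grip_width: 0.0003
grasp_force: 0.0
```

>>> arm_command --rows '[[[0,0,-2,0,0,0],[0,0,0,0,0,0]]]'

```text
clock: 24.22
position: [0.5592, -0.3438, 0.0862]
ee_rot: [-0.0, 0.652, 0.758, -0.0]
contact_force: [-0.3, -0.3, -0.0]
grip_width: 0.0008
grasp_force: 0.0
```

>>> arm_command --rows '[[[0,0,-2,0,0,0],[0,0,0,0,0,0]]]'

```text
clock: 24.38
position: [0.5592, -0.3438, 0.0841]
ee_rot: [-0.0, 0.652, 0.758, -0.0]
contact_force: [0.2, -0.3, -0.5]
grip_width: 0.0007
grasp_force: 0.0
```

>>> arm_command --rows '[[[0,0,-2,0,0,0],[0,0,0,0,0,0]]]'

```text
clock: 24.55
position: [0.5591, -0.3438, 0.0821]
ee_rot: [-0.0, 0.653, 0.758, -0.0]
contact_force: [0.3, -0.4, 0.3]
grip_width: 0.0004
grasp_force: 0.0
```

>>> arm_command --rows '[[[0,0,-2,0,0,0],[0,0,0,0,0,0]]]'

```text
clock: 24.72
position: [0.5591, -0.3438, 0.0801]
ee_rot: [-0.0, 0.652, 0.758, -0.0]
contact_force: [-0.2, 0.5, -0.7]
grip_width: 0.0003
grasp_force: 0.0
```

>>> arm_command --rows '[[[0,0,-2,0,0,0],[0,0,0,0,0,0]]]'

```text
clock: 24.88
position: [0.5592, -0.3438, 0.0782]
ee_rot: [-0.0, 0.653, 0.758, -0.0]
contact_force: [-0.6, -0.2, 0.3]
grip_width: 0.0005
grasp_force: 0.0
```

>>> arm_command --rows '[[[0,0,-2,0,0,0],[0,0,0,0,0,0]]]'

```text
clock: 25.05
position: [0.5596, -0.344, 0.0771]
ee_rot: [0.0, 0.653, 0.758, -0.0]
contact_force: [-2.0, -0.5, 4.6]
grip_width: 0.0002
grasp_force: 2.2
```

```bash
python3 s.py
```

```text
position [ 0.5596 -0.344   0.0771]
ee_rot [ 3.000e-04  6.525e-01  7.578e-01 -1.000e-04]
contact_force [-1.9762 -0.5287  4.6389]
moment [-2.000e-04  3.003e-01 -6.340e-02]
```

Contact at 0.077. Pressing the −y end.

>>> arm_command --rows '[[[0,0,-2,0,0,0],[0,0,-1,0,0,0],[0,0,0,0,0,0]]]'

```text
clock: 25.3
position: [0.5598, -0.3442, 0.076]
ee_rot: [0.001, 0.653, 0.758, -0.001]
contact_force: [-6.0, 1.6, 14.7]
grip_width: 0.0004
grasp_force: 7.4
```

>>> arm_command --rows '[[[0,0,-2,0,0,0],[0,0,-1,0,0,0],[0,0,0,0,0,0]]]'

```text
clock: 25.55
position: [0.5602, -0.3444, 0.0721]
ee_rot: [0.001, 0.653, 0.758, -0.0]
contact_force: [-0.5, 0.0, 4.8]
grip_width: 0.0005
grasp_force: 2.5
```

>>> arm_command --rows '[[[0,0,-2,0,0,0],[0,0,0,0,0,0]]]'

```text
clock: 25.72
position: [0.5597, -0.3441, 0.0689]
ee_rot: [0.001, 0.653, 0.758, 0.0]
contact_force: [0.6, -0.5, 2.4]
grip_width: 0.0005
grasp_force: 1.1
```

```bash
python3 s.py
```

```text
position [ 0.5597 -0.3441  0.0689]
ee_rot [5.000e-04 6.525e-01 7.578e-01 0.000e+00]
contact_force [ 0.5821 -0.5453  2.4396]
moment [-0.275  -0.3998  0.0155]
```

Past the nose. I keep going until the shoulder stops the tray.

>>> arm_command --rows '[[[0,0,-2,0,0,0],[0,0,0,0,0,0]]]'

```text
clock: 25.88
position: [0.5597, -0.3442, 0.0667]
ee_rot: [0.0, 0.653, 0.758, 0.0]
contact_force: [0.1, -0.5, 3.9]
grip_width: 0.0006
grasp_force: 2.1
```

>>> arm_command --rows '[[[0,0,-2,0,0,0],[0,0,0,0,0,0]]]'

```text
clock: 26.05
position: [0.5596, -0.3442, 0.0646]
ee_rot: [0.0, 0.653, 0.758, 0.0]
contact_force: [0.3, -1.5, 4.3]
grip_width: 0.0006
grasp_force: 1.8
```

>>> arm_command --rows '[[[0,0,-2,0,0,0],[0,0,0,0,0,0]]]'

```text
clock: 26.22
position: [0.5596, -0.3442, 0.0625]
ee_rot: [0.0, 0.653, 0.758, 0.0]
contact_force: [0.1, -1.8, 3.3]
grip_width: 0.0002
grasp_force: 1.5
```

```bash
python3 s.py
```

```text
position [ 0.5596 -0.3442  0.0625]
ee_rot [3.000e-04 6.526e-01 7.577e-01 0.000e+00]
contact_force [ 0.0668 -1.7967  3.2557]
moment [-0.3343 -0.3011 -0.0075]
```

>>> arm_command --rows '[[[0,0,-2,0,0,0],[0,0,0,0,0,0]]]'

```text
clock: 26.38
position: [0.5585, -0.3433, 0.0595]
ee_rot: [-0.001, 0.652, 0.758, -0.0]
contact_force: [-1.2, -0.3, 0.1]
grip_width: 0.001
grasp_force: 0.0
```

>>> arm_command --rows '[[[0,0,-2,0,0,0],[0,0,0,0,0,0]]]'

```text
clock: 26.55
position: [0.5587, -0.3434, 0.0589]
ee_rot: [-0.001, 0.652, 0.758, -0.0]
contact_force: [-3.2, -0.1, 7.5]
grip_width: 0.0002
grasp_force: 3.2
```

>>> arm_command --rows '[[[0,0,-1,0,0,0],[0,0,0,0,0,0]]]'

```text
clock: 26.72
position: [0.5588, -0.3435, 0.0587]
ee_rot: [-0.001, 0.652, 0.758, -0.001]
contact_force: [-5.1, 1.1, 11.1]
grip_width: 0.0007
grasp_force: 5.9
```

```bash
python3 s.py
```

```text
position [ 0.5588 -0.3435  0.0587]
ee_rot [-5.000e-04  6.525e-01  7.578e-01 -5.000e-04]
contact_force [-5.0863  1.1258 11.1336]
moment [0.2705 1.0579 0.0129]
```

The −y clip snapped and there is now a hard stop at 0.059. I'll check the +y end the same way, as it should stop at the same height.

>>> arm_command --rows '[[[0,0,-1,0,0,0],[0,0,0,0,0,0],[0,0,20,0,0,0],[0,0,25,0,0,0],[0,0,30,0,0,0],[0,0,32,0,0,0],[0,0,0,0,0,0]]]'

```text
clock: 27.3
position: [0.5631, -0.3443, 0.1698]
ee_rot: [0.004, 0.652, 0.758, 0.001]
contact_force: [1.0, 0.3, 0.7]
grip_width: 0.0005
grasp_force: 0.0
```

>>> arm_command --rows '[[[-4,28,0,0,0,0],[-4,28,0,0,0,0],[-4,28,0,0,0,0],[-4,29,0,0,0,0],[-4,29,0,0,0,0],[-4,29,0,0,0,0],[-4,28,0,0,0,0],[0,0,0,0,0,0]]]'

```text
clock: 27.97
position: [0.5303, -0.1371, 0.1636]
ee_rot: [-0.001, 0.649, 0.761, 0.001]
contact_force: [-0.3, 0.9, -0.1]
grip_width: 0.0003
grasp_force: 0.0
```

>>> arm_command --rows '[[[0,0,-20,0,0,0],[0,0,-20,0,0,0],[0,0,-20,0,0,0],[0,0,-15,0,0,0],[0,0,-10,0,0,0],[0,0,-6,0,0,0],[0,0,0,0,0,0],[0,0,0,0,0,0]]]'

```text
clock: 28.63
position: [0.5317, -0.1447, 0.0728]
ee_rot: [0.0, 0.652, 0.758, 0.0]
contact_force: [0.6, 0.5, 0.1]
grip_width: 0.0003
grasp_force: 0.0
```

>>> arm_command --rows '[[[0,0,-4,0,0,0],[0,0,-4,0,0,0],[0,0,-2,0,0,0],[0,0,0,0,0,0],[0,0,0,0,0,0]]]'

```text
clock: 29.05
position: [0.5314, -0.1449, 0.0626]
ee_rot: [0.0, 0.653, 0.758, -0.0]
contact_force: [1.0, -0.4, -0.3]
grip_width: 0.0005
grasp_force: 0.0
```

>>> arm_command --rows '[[[0,0,-2,0,0,0],[0,0,0,0,0,0]]]'

```text
clock: 29.22
position: [0.5313, -0.1449, 0.0604]
ee_rot: [-0.0, 0.653, 0.758, -0.0]
contact_force: [0.2, 0.3, 0.2]
grip_width: 0.0007
grasp_force: 0.0
```

>>> arm_command --rows '[[[0,0,-2,0,0,0],[0,0,0,0,0,0]]]'

```text
clock: 29.38
position: [0.5317, -0.1449, 0.059]
ee_rot: [0.0, 0.652, 0.758, -0.0]
contact_force: [-1.6, 0.4, 4.4]
grip_width: 0.0007
grasp_force: 1.9
```

>>> arm_command --rows '[[[0,0,-2,0,0,0],[0,0,0,0,0,0]]]'

```text
clock: 29.55
position: [0.5318, -0.1448, 0.0585]
ee_rot: [0.001, 0.652, 0.758, -0.001]
contact_force: [-6.6, 0.6, 18.3]
grip_width: 0.0006
grasp_force: 9.1
```

It stops at the same height (0.059) under 18 N, so the tray is home and level. Retracting, then a final check.

>>> arm_command --rows '[[[0,0,15,0,0,0],[0,0,25,0,0,0],[0,0,35,0,0,0],[0,0,40,0,0,0],[0,0,40,0,0,0],[-30,0,25,0,0,0],[-40,0,0,0,0,0],[-40,0,0,0,0,0]]]'

```text
clock: 30.22
position: [0.4222, -0.1441, 0.2377]
ee_rot: [0.001, 0.652, 0.758, 0.001]
contact_force: [-2.3, -1.2, 3.3]
grip_width: 0.0005
grasp_force: 0.0
```

>>> arm_command --rows '[[[0,40,10,0,0,0],[0,40,10,0,0,0],[0,40,10,0,0,0],[0,40,0,0,0,0],[0,40,0,0,0,0],[0,0,0,0,0,0],[0,0,0,0,0,0],[0,0,0,0,0,0]]]'

```text
clock: 30.88
position: [0.4213, 0.055, 0.2665]
ee_rot: [0.0, 0.652, 0.758, -0.0]
contact_force: [0.4, 0.5, 0.5]
grip_width: 0.0003
grasp_force: 0.0
```

```bash
python3 s.py; cat > v.py <<'E'
from fit import *
for n in("scene","top"):
    cv2.imwrite(f"pics/{n}7raw.png",capture(n)[:,:,::-1])
    for th in("tray","tray_handle","shaker","mug","ramekin"):
        print(n,th,[(np.round(world(n,x["at"]),4).tolist(),round(x["score"],2)) for x in models.tip_of(th,n)[:1]])
load("7raw")
import itertools
# rim-height test per end: best height of each rim end edge
for z in np.arange(.090,.116,.003):
    p,s=fit(rect(.095,.13,z),(.544,-.243,.145),(.012,.012,.015),("scene",)); q=score(p,rect(.095,.13,z),("top",)); print(round(z,3),np.round(p,4),round(s,1),round(q,1))
E
python3 v.py
```

```text
position [0.4213 0.055  0.2665]
ee_rot [ 2.000e-04  6.520e-01  7.582e-01 -3.000e-04]
contact_force [0.3878 0.522  0.5495]
moment [ 0.02   -0.0821  0.0326]
scene tray [([0.5432, -0.2409, 0.0829], 0.97)]
scene tray_handle [([0.5426, -0.2451, 0.1555], 0.86)]
scene shaker [([0.5166, -0.0085, 0.0003], 0.54)]
scene mug [([0.6788, -0.0014, 0.0028], 0.82)]
scene ramekin []
top tray [([0.5488, -0.2435, 0.0815], 0.8)]
top tray_handle [([0.5435, -0.2435, 0.1534], 0.76)]
top shaker [([0.5226, -0.0036, 0.005], 0.57)]
top mug [([0.6841, 0.0007, 0.0003], 0.71)]
top ramekin []
0.09 [ 0.532  -0.2445  0.13  ] 51.5 8.8
0.093 [ 0.5347 -0.2435  0.13  ] 52.2 8.6
0.096 [ 0.5387 -0.2431  0.1302] 52.5 9.9
0.099 [ 0.5424 -0.2425  0.13  ] 52.4 12.6
0.102 [ 0.5462 -0.2419  0.1302] 51.7 11.9
0.105 [ 0.5502 -0.2405  0.1325] 50.9 10.0
0.108 [ 0.5542 -0.239   0.1422] 50.5 8.3
0.111 [ 0.556  -0.2384  0.1472] 49.9 7.9
0.114 [ 0.556  -0.2378  0.1539] 46.6 7.7
```

```bash
python3 -c "
from bench import r;print(r.close_job())"
```

```text
the job is handed in; nothing more can be done
None
```

The tray is on all four posts as the upper tier, with both ends stopping at the same height (rim about 99 mm, as expected for a seated tray). The −y clip was felt to snap; the +y clip I inferred from that height. Job handed in at about 31 s; I re-checked only the shaker and mug (unmoved), and the bowl is hidden under the tray.

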